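# Load a film cartridge under the dust flap

## Task

Load the film cartridge that lies in the scanner's loading lane. Hold the spring-closed dust flap open by pressing its long side bar down with one fingertip, and meanwhile push the cartridge under the flap with the other fingertip against the end of its pull tab, until the cartridge's body is fully inside the bay; then back off and let the flap spring fully shut behind it, with only the pull tab showing. Push gently, do not tip or lift the cartridge, and leave the spare cartridge, the pencil cup and the film box where they are.

Things in the scene. Friction and masses are not known exactly. Their poses are not given: they have to be found in the camera images.
- reader: White desktop film scanner, fixed; yaws only. Origin on the desk at the bay's mouth, mid-lane; +x into the bay, z up. Loading lane along x: 54 mm wide (y -27 to 27), floor 3 mm above the desk from x -160 (open end) to 75. Wall y -33 to -27, 30 mm high, all along; on the +y side a rail 8 mm high before the mouth, a 30 mm wall beside the bay. Scanner body 60 mm high over x -60 to 130, y 35 to 185.
- mouth (a point): Middle of the bay's mouth at lane-floor height: 3 mm above the reader's origin, axes as the reader's. The shut flap's plate stands here across the lane, from 3 mm in front of it to 0. The bay behind is 75 mm deep and ends at a fixed stop.
- flap (a joint): Dust flap: aluminium plate across the mouth, clear hood behind. Hinge axis along the lane. 0 = shut, 0.80 rad = fully open (stop). It rises on the +y side as the side bar on the -y side goes down; springs shut when let go. Shut, its lower edge is 25 mm above the desk: the tab fits under, the body not. The body passes from 0.65 rad. Pushing on the plate does not open it. Open: 90 mm high.
- hinge (a point): Point on the flap's hinge axis at the mouth: x 0, y -35, z 36 mm in the reader's frame. The axis is parallel to the reader's x.
- bar (a point): On top of the flap's side bar, midway along, 40 mm from the hinge axis; moves with the flap. Bar: aluminium strip 4 mm thick, reader x -165 to -15, from the axis to 56 mm out on the -y side. Shut, it slopes up outwards 0.23 rad (edge 49 mm high); at joint q down by q - 0.23. About 3 to 5 N here holds it; a fingertip can slide along it. Fingertip edge 40 mm out from the axis, 14 mm above the desk: about 0.74 rad.
- cartridge: Dark grey plastic film cartridge, about 160 g, loose in the lane before the flap. Body 64 (x) by 48 (y) by 34 mm high; origin at the centre of the body's underside; +x leads into the bay. At -x a pull tab 36 wide, 18 high sticks out to x = -62. Body fully inside: origin 34 to 43 mm past the mouth (43: at the stop); the tab's end is then 28 to 19 mm before the mouth, so no finger need go under the flap.
- tab (a point): Centre of the end face of the cartridge's pull tab, where it is pushed: x -62, y 0, z 9 mm in the cartridge's frame; the face looks to -x.
- spare: Bystander: a second cartridge of the same kind, loose on the desk at the +y side of the lane. Origin at the centre of its body's underside.
- pencil_cup: Bystander: dark steel pencil cup, 72 mm wide at the rim, 90 mm high, loose on the desk on the -y side. Origin under its centre.
- film_box: Bystander: flat cardboard box with a lid, 104 by 104 by 44 mm, loose on the desk on the -y side. Origin under its centre.
Things that resemble listed ones, but are neither listed nor needed, are in the scene too. What is shaped like the cartridge but yellow is not meant.

How it is judged (in metres and radians):
On the way, in this order (a step that is already met when the one before it is completed fails the run):
1. the flap is held open while the cartridge is still in front of it (value of joint flap above 0.55 rad and x of cartridge in the frame of reader below -0.025 m), for 0.1 s.
2. a finger pushes the cartridge halfway under the flap while a finger holds the flap open (contact force between the fingers and flap above 0.3 N and contact force between the fingers and cartridge above 0.05 N and value of joint flap above 0.45 rad and x of cartridge in the frame of reader between -0.01 and 0.025 m), for 0.05 s.
3. the cartridge is in and the flap has shut behind it (x of cartridge in the frame of reader above 0.032 m and value of joint flap below 0.05 rad), for 0.2 s.
At the end, for the whole second after the job is handed in: The cartridge's body is wholly inside the bay (origin 32 to 48 mm past the mouth, within 10 mm of the lane's middle), flat on the lane floor and at rest, and the flap is shut (below 0.05 rad) (all of step 3 and x of cartridge in the frame of reader below 0.048 m and y of cartridge in the frame of reader between -0.01 and 0.01 m and height (world z) of cartridge below 0.008 m and angle between cartridge's own z axis and vertical below 0.1 rad and linear speed of cartridge below 0.02 m/s); the robot touches nothing.
It fails at once if the cartridge is lifted more than 12 mm off the lane floor (height (world z) of cartridge above 0.015 m).
It fails at once if the cartridge is tipped by more than 0.25 rad (angle between cartridge's own z axis and vertical above 0.25 rad).
It fails at once if the fingers press on the cartridge with over 25 N (contact force between the fingers and cartridge above 25 N).
It fails at once if the spare cartridge, the pencil cup or the film box is moved more than 20 mm (distance of any of spare, pencil_cup, film_box from where it was at the start of the episode above 0.02 m).
It also fails if it takes over 38 s, if anything falls off the work surface, if the arm or the gripper's body presses on something with over 40 N, if the wrist force passes 120 N, or if a joint passes its speed limit or range.

## Robot

A 7-joint arm with a two-finger parallel gripper is mounted at the origin on the work surface. World frame = base frame: x ahead of the robot, y to its left, z up, the work surface at z = 0. Lengths are in mm, angles in rad, forces in N, time in s.
With the tool pointing down it reaches from about 400 to 875 mm from the base axis. Payload 4.4 kg.
Tool frame: the origin (TCP) lies at the very end of the fingers, on their centre line; the grasp point (between the pads) lies 19 mm behind it (grip_depth is the distance from the TCP to the grasp point, in mm); z points along the fingers, y is the direction in which the jaws open and shut (so a half turn about z gives the same grasp; the last joint's range is limited). The gripper opens to 85 mm and grips with 20 to 120 N. Pads are 22 mm wide; open, the fingers measure 114 mm over their backs; the gripper's body (76 mm by 85 mm) begins 54 mm behind the grasp point. The pads swing forward as they close: fully open they stand 13 mm farther back than shut.
Start: joints at [1.19, 0.628, 0.038, 1.517, -0.027, 0.996, -0.02], TCP at [201.285, -618.063, 231.313] pointing down, gripper open.
Joint ranges: [-3.06, 3.06], [-0.37, 2.12], [-1.25, 1.32], [0.18, 2.47], [-1.1, 4.24], [0.23, 1.98], [-2.94, 2.94]. Speed limits (rad/s): [2.57, 2.57, 3.14, 3.14, 3.14, 3.14, 3.14].

## Interface

Orientations are given as [roll, pitch, yaw] about the fixed x, y, z axes, in that order (R = Rz(yaw) Ry(pitch) Rx(roll)).
In Python, from cell import read_state, get_image, finish_job, recognise, outline_of, grip_depth gives the robot as it stands. The module is installed in compiled form; this text tells all that it offers.
- The arm moves only by the tool send_rows, never from a script. Its argument "rows" is a list of rows, each a list of 5 numbers: the gripper command: -1 is shut, 1 is fully open, values between are in proportion, then the shift along the tool's x, y, z in m, then the turn about the tool's z in rad. In form: [[claw, tx, ty, tz, roll], ...]. A call has 1 to 12 rows; each row shifts and turns the pose as measured when the row begins, along the tool's axes as they then stand; what a row does not reach is not made up. A row lasts 1/12 s, in which the tool goes at most 41.7 mm and 7.16 degrees, less where a joint would pass 70% of its speed; a pose out of reach is approached as far as the arm can. A call with a gripper value outside its range is refused whole. The fingers move at their own pace and stop on an object; the grip force is fixed at half the most. Time passes only in rows, so rows that do not move let the fingers close. It gives the time, the measured TCP pose, the force and the opening at its end, in the units of the state.
- read_state(): the state, without advancing time (a new reading comes with each control period).
- get_image(name): name is "scene" or "side" or "wrist"; returns a dict with "image" (400x640x3 uint8, blue, green, red), "z_map" (400x640 float32, mm along the optical axis (not along the pixel's ray), 0 where there is no reading), "K" (3x3 intrinsics, pixels), "dist" ([k1, k2, p1, p2, k3] as OpenCV has them; the pictures are not rectified), "R" (3x3) and "t" (3): a world point X has camera coordinates R X + t; the wrist camera has in their place "tool_from_camera" (4x4, takes a point from camera to tool coordinates, whose origin is the TCP and whose axes are the flange's). Camera axes: x right, y down, z forward; pixel columns grow to the right and rows downward; lengths in mm; the calibration is good to about 2 mm. A picture is of the moment at which its call begins: read the wrist's pose just before it.
- finish_job(): hands the job in, once; it reports no verdict.
Trained networks look in a picture, given as the dict that the camera call returned (one of the last four; its "shot" number tells which), for a name from the list of things; names that differ only in an ending like _2 or _b are one class to them, and where a whole thing is asked for, a point or a joint stands for the part that bears it (a point fixed in the world has none). Each returns a list of dicts, best first, with "score" (0 to 1); they miss things now and then, are a little off and sometimes report something else, mostly with a low value. They report only what shows in the picture. A call takes as long as a camera call. They do not tell look-alikes from the thing itself.
- recognise(picture, query): "box" ([left, top, right, bottom] in pixels, round what is visible of it).
- outline_of(picture, query): "mask" (400x640 bool, what is visible of it) and "box" ([left, top, right, bottom] in pixels, round what is visible of it).
The state is a dict: "clock": time; "qpos": joint angles; "qd": joint speeds; "tau": joint torques, N m; "eef_pos": TCP position; "tool_rot": TCP orientation; "force": force on the tool from outside, world axes, zero at the start; "torque": the same for the moment, N m; "width": finger opening in mm.
Only numpy, scipy, OpenCV 4.12 (cv2) and the standard library are available. Lean on these libraries where they do the work, as an engineer would, in place of code of your own. Each camera call takes 0.05 s, during which the arm holds its last target.

## Working session

There is one attempt and no reset: what is moved stays moved. The work goes in short steps, Python scripts to look and compute and a tool call to move; the robot and the scene stay as the last step left them, time stands still between calls to the robot, and variables do not carry over. Pictures are saved under pics/ and viewed, and the job is handed in when it is done.

Besides the shell and the picture viewer there is one more tool, called after "Call:" by a JSON object that holds its "name" and its "arguments". send_rows: Moves the arm, as the interface text tells. Its arguments: {"type":"object","properties":{"rows":{"type":"array"}},"required":["rows"]}

```bash
mkdir -p pics; cat > h.py <<'E'
import numpy as np,cv2
from cell import *
def save(p,n): cv2.imwrite('pics/'+n+'.png',p['image'])
def world(p,u,v,z=None):
    K=np.array(p['K']);d=np.array(p['dist'])
    n=cv2.undistortPoints(np.array([[[u,v]]],float),K,d)[0,0]
    R=np.array(p['R']);t=np.array(p['t'])
    if z is None:
        zz=p['z_map'][int(round(v)),int(round(u))]
        return R.T@(np.array([n[0],n[1],1])*zz-t)
    c=-R.T@t; r=R.T@np.array([n[0],n[1],1]); return c+r*(z-c[2])/r[2]
def cloud(p,mask=None):
    K=np.array(p['K']);d=np.array(p['dist'])
    m=p['z_map']>0
    if mask is not None: m&=mask
    v,u=np.nonzero(m)
    n=cv2.undistortPoints(np.stack([u,v],1)[:,None].astype(float),K,d)[:,0]
    z=p['z_map'][v,u]
    X=np.c_[n,np.ones(len(n))]*z[:,None]
    return (X-np.array(p['t']))@np.array(p['R']),u,v
E
python3 - <<'E'
from h import *
s=read_state();print(s)
for c in ['scene','side']:
    p=get_image(c);save(p,c+'0')
    for q in ['cartridge','reader','flap','spare','pencil_cup','film_box']:
        for r in recognise(p,q)[:4]: print(c,q,[round(float(x)) for x in r['box']],round(float(r['score']),2))
E
```

```text
{'clock': 0.0, 'qpos': array([ 1.19017563,  0.62932916,  0.03848284,  1.51837719, -0.02699849,
        0.99629633, -0.01998553]), 'qd': array([-0.00074941,  0.00034343, -0.00075543, -0.00012832,  0.00100231,
       -0.00118316, -0.00170613]), 'tau': array([ 2.06353790e-03, -5.63400078e+01,  1.22658357e+00, -1.93443042e+01,
        1.08663263e-02,  1.05409470e-02,  9.79473526e-06]), 'eef_pos': array([ 201.07976596, -617.4557751 ,  230.39789831]), 'tool_rot': array([-3.13970238e+00,  4.95714203e-05,  3.14802759e-01]), 'force': array([ 0.21928263, -0.54641026, -0.03520459]), 'torque': array([-0.00535868, -0.01525228, -0.00424412]), 'width': 85.36616915225568}
scene cartridge [320, 173, 357, 205] 0.84
scene cartridge [297, 100, 331, 136] 0.66
scene cartridge [405, 125, 444, 149] 0.6
scene cartridge [253, 126, 292, 152] 0.56
scene reader [278, 141, 452, 233] 0.62
scene spare [349, 122, 374, 153] 0.55
scene pencil_cup [293, 229, 329, 280] 0.81
scene film_box [208, 184, 273, 242] 0.69
scene film_box [281, 169, 391, 231] 0.42
side cartridge [224, 194, 262, 226] 0.98
side cartridge [231, 166, 270, 185] 0.97
side cartridge [310, 183, 347, 201] 0.65
side cartridge [313, 125, 347, 144] 0.65
side reader [293, 142, 397, 218] 0.86
side flap [291, 174, 384, 220] 0.88
side spare [273, 151, 309, 170] 0.96
side pencil_cup [369, 212, 405, 260] 0.59
side film_box [274, 239, 323, 289] 0.78
```

```bash
python3 - <<'E'
import cv2,numpy as np
a=cv2.imread('pics/scene0.png');b=cv2.imread('pics/side0.png')
cv2.imwrite('pics/s0c.png',cv2.resize(a[80:300,180:500],None,fx=2.5,fy=2.5,interpolation=2)[:600])
cv2.imwrite('pics/d0c.png',cv2.resize(b[100:310,180:440],None,fx=2.8,fy=2.8,interpolation=2)[:600])
E
```

```text
(no output)
```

View pics/s0c.png

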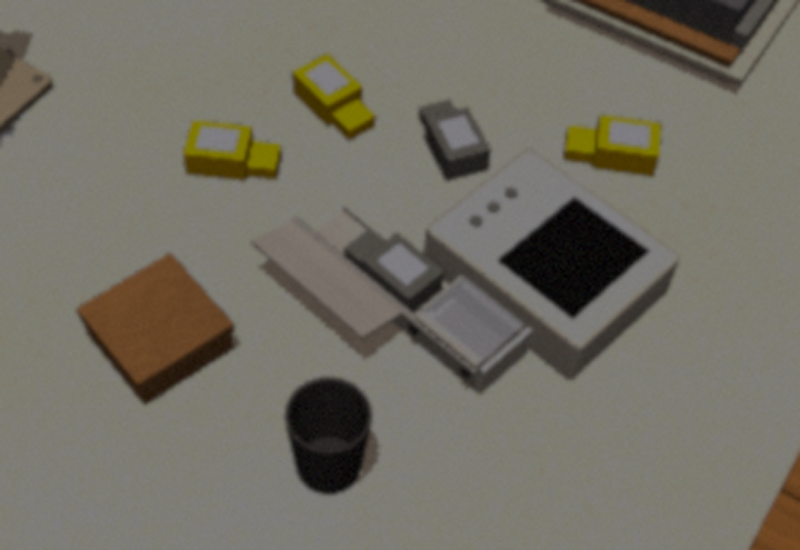

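View pics/d0c.png

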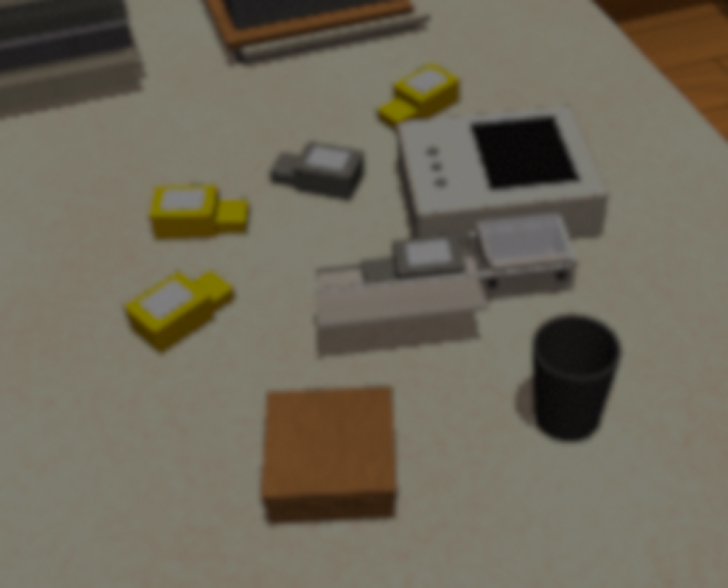

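```bash
python3 - <<'E'
from h import *
for c,box in [('scene',(340,130,460,240)),('side',(315,130,402,200))]:
    p=get_image(c);X,u,v=cloud(p)
    print(c,'cam',-np.array(p['R']).T@p['t'])
    m=(u>box[0])&(u<box[2])&(v>box[1])&(v<box[3])&(abs(X[:,2]-60)<5)
    Y=X[m];print(m.sum(),np.median(Y[:,2]))
    img=np.zeros(p['z_map'].shape,np.uint8);img[v[m],u[m]]=1
    n,l,st,_=cv2.connectedComponentsWithStats(img);k=1+st[1:,4].argmax()
    Y=Y[l[v[m],u[m]]==k]
    print(cv2.minAreaRect(Y[:,:2].astype(np.float32)))
    print(cv2.boxPoints(cv2.minAreaRect(Y[:,:2].astype(np.float32))))
    for q in ['cartridge','spare','pencil_cup','film_box']:
        for r in outline_of(p,q)[:5]:
            W,_,_=cloud(p,r['mask']); print(q,round(float(r['score']),2),r['box'],np.round(np.median(W,0)),np.round(np.percentile(W,[3,97],axis=0)).tolist())
E
```

```text
scene cam [ 901.91954129 -518.10871576  961.89922376]
4022 60.97205704419764
((672.3720703125, 174.1339111328125), (151.75332641601562, 191.0189666748047), 78.56334686279297)
[[563.7138   118.701866]
 [750.94      80.82577 ]
 [781.03033  229.56595 ]
 [593.80414  267.44205 ]]
cartridge 0.91 [317.9, 171.3, 358.7, 204.1] [561.  84.  36.] [[507.0, 60.0, 13.0], [597.0, 111.0, 41.0]]
cartridge 0.9 [402.7, 124.0, 443.8, 149.4] [656. 347.  27.] [[611.0, 325.0, 1.0], [696.0, 389.0, 38.0]]
cartridge 0.89 [295.3, 101.4, 330.7, 135.8] [378. 239.  29.] [[332.0, 220.0, 4.0], [421.0, 273.0, 37.0]]
cartridge 0.77 [252.8, 125.9, 288.5, 150.5] [334. 115.  31.] [[292.0, 85.0, 6.0], [376.0, 146.0, 38.0]]
spare 0.97 [349.6, 121.6, 375.8, 152.6] [520. 257.  33.] [[469.0, 230.0, 6.0], [553.0, 299.0, 38.0]]
pencil_cup 0.85 [293.7, 230.9, 330.9, 275.1] [ 613. -104.   56.] [[585.0, -144.0, 3.0], [648.0, -79.0, 91.0]]
film_box 0.84 [212.5, 181.5, 271.6, 242.5] [ 423. -101.   44.] [[361.0, -151.0, 5.0], [470.0, -45.0, 47.0]]
side cam [ 304.20040777 -607.34479685  720.51654151]
2202 60.267987306964955
((672.7444
[... 335 characters left out ...]
0.7] [551.  86.  36.] [[508.0, 61.0, 19.0], [591.0, 111.0, 39.0]]
cartridge 0.83 [224.7, 195.3, 262.8, 229.7] [328. 109.  28.] [[289.0, 84.0, -0.0], [376.0, 154.0, 36.0]]
cartridge 0.57 [314.7, 123.3, 346.1, 144.9] [653. 346.  24.] [[608.0, 327.0, 4.0], [698.0, 378.0, 36.0]]
spare 0.61 [274.0, 152.4, 309.4, 172.3] [510. 256.  24.] [[467.0, 229.0, -0.0], [551.0, 300.0, 36.0]]
pencil_cup 0.78 [367.8, 211.5, 401.6, 259.5] [ 615. -115.   61.] [[583.0, -144.0, 2.0], [647.0, -78.0, 90.0]]
film_box 0.61 [272.6, 238.2, 322.1, 288.4] [ 409. -110.   43.] [[358.0, -153.0, 6.0], [461.0, -45.0, 46.0]]
film_box 0.19 [276.5, 154.3, 311.0, 171.0] [511. 258.  24.] [[466.0, 229.0, -0.0], [557.0, 309.0, 36.0]]
```

```bash
cat >> h.py <<'E'
YAW=-0.2035; O=np.array([616.0,73.1])
c_,s_=np.cos(YAW),np.sin(YAW); RR=np.array([[c_,-s_],[s_,c_]])
def toR(X): X=np.atleast_2d(np.asarray(X,float)).copy(); X[:,:2]=(X[:,:2]-O)@RR; return X
def toW(x,y): return O+RR@np.array([x,y])
E
python3 - <<'E'
from h import *
for c in ['scene','side']:
    p=get_image(c)
    r=[r for r in outline_of(p,'cartridge')]
    for k in r:
        W,u,v=cloud(p,k['mask']);L=toR(W)
        if abs(np.median(L[:,1]))<20 and abs(np.median(L[:,0])+50)<60:
            b=L[(L[:,2]>33)];t=L[(L[:,2]<26)]
            print(c,'body top',np.percentile(b,[2,50,98],axis=0).round(1).tolist(),'tab',np.percentile(t,[2,50,98],axis=0).round(1).tolist())
    W,u,v=cloud(p);L=toR(W)
    # bar profile
    m=(L[:,0]>-140)&(L[:,0]<-40)&(L[:,1]>-100)&(L[:,1]<-20)&(L[:,2]>20)
    B=L[m]
    for y in range(-100,-20,6):
        q=B[abs(B[:,1]-y)<3]; print(y,len(q),np.median(q[:,2]).round(1) if len(q) else '')
    q=B[(B[:,1]<-45)&(B[:,2]>36)]; print('bar x',q[:,0].min(),q[:,0].max())
    m=(L[:,0]>-190)&(L[:,0]<10)&(L[:,1]>-85)&(L[:,1]<-55)&(L[:,2]>36); print(np.percentile(L[m,0],[0.5,99.5]))
E
```

```text
scene body top [[-84.0, -20.9, 34.0], [-53.0, 0.8, 37.6], [-22.5, 25.2, 41.5]] tab [[-114.3, -20.7, 1.8], [-97.8, -1.1, 20.8], [-21.5, 48.5, 25.3]]
-100 0 
-94 0 
-88 78 50.2
-82 83 49.7
-76 83 48.3
-70 79 46.6
-64 80 45.7
-58 77 44.3
-52 77 42.7
-46 78 41.5
-40 70 40.4
-34 93 39.6
-28 6 38.5
-22 42 30.9
bar x -139.83595340559464 -40.252607190351
[-164.55204466  -15.41094669]
side body top [[-83.8, -22.3, 33.5], [-53.5, -0.1, 36.9], [-23.3, 25.7, 39.6]] tab [[-115.4, -12.6, 1.9], [-100.1, 5.7, 20.3], [-30.3, 35.0, 23.5]]
-100 0 
-94 0 
-88 76 49.2
-82 50 49.4
-76 53 48.0
-70 57 46.3
-64 55 45.0
-58 50 43.6
-52 48 42.2
-46 54 41.0
-40 55 39.4
-34 63 39.3
-28 3 38.4
-22 23 34.1
bar x -139.71919492033783 -40.29191700351032
[-163.8476465   -16.15200274]
```

Call:
{"name": "send_rows", "arguments": {"rows": [[0.79,0.0305,-0.0204,0,0],[0.79,0.0305,-0.0204,0,0],[0.79,0.0305,-0.0204,0,0],[0.79,0.0305,-0.0204,0,0],[0.79,0.0305,-0.0204,0,0],[0.79,0.0305,-0.0204,0,0],[0.79,0.0305,-0.0204,0,0],[0.79,0.0305,-0.0204,0,0],[0.79,0.0305,-0.0204,0,0],[0.79,0.0305,-0.0204,0,0],[0.79,0.0305,-0.0204,0,0],[0.79,0,0,0,0]]}}

```text
clock: 2.4
eef_pos: [460.4, -291.9, 229.1]
tool_rot: [3.136, 0.0, 0.305]
force: [0.6, 0.6, 0.3]
width: 76.3
```

```bash
cat >> h.py <<'E'
def go(x,y,z,yaw=None,n=None):
    s=read_state();p=s['eef_pos'];ps=s['tool_rot'][2];t=toW(x,y)
    d=np.array([t[0]-p[0],t[1]-p[1]])
    print('clock',s['clock'],'pos',p.round(1),'R',toR(p).round(1)[0],'rot',s['tool_rot'].round(4),'a',round(-ps+YAW,3),'F',s['force'].round(2),'w',s['width'].round(1))
    print('tool d', (d@[np.cos(ps),np.sin(ps)]).round(1),(d@[np.sin(ps),-np.cos(ps)]).round(1),'tz',(p[2]-z).round(1),'roll',None if yaw is None else round(ps-yaw,3))
E
python3 -c "
from h import *
go(-143,-40,150,-.403)"
```

```text
Traceback (most recent call last):
  File "h.py", line 28, in go
    print('clock',s['clock'],'pos',p.round(1),'R',toR(p).round(1)[0],'rot',s['tool_rot'].round(4),'a',round(-ps+YAW,3),'F',s['force'].round(2),'w',s['width'].round(1))
                                                                                                                                                   ^^^^^^^^^^^^^^^^
AttributeError: 'float' object has no attribute 'round'
```

```bash
sed -i "s/s\['width'\].round(1)/round(s['width'],1)/" h.py; python3 -c "
from h import *
go(-143,-40,150,-.403)"
```

```text
clock 2.4 pos [ 460.4 -291.9  229.1] R [ -78.6 -388.9  229.1] rot [3.1356e+00 1.0000e-04 3.0520e-01] a -0.509 F [0.56 0.62 0.3 ] w 76.3
tool d 113.7 -336.1 tz 79.1 roll 0.708
```

Call:
{"name": "send_rows", "arguments": {"rows": [[0.79,0.0126,-0.0373,0,0],[0.79,0.0126,-0.0373,0,0],[0.79,0.0126,-0.0373,0,0],[0.79,0.0126,-0.0373,0,0],[0.79,0.0126,-0.0373,0,0],[0.79,0.0126,-0.0373,0,0],[0.79,0.0126,-0.0373,0,0],[0.79,0.0126,-0.0373,0,0],[0.79,0.0126,-0.0373,0,0]]}}

```text
clock: 3.15
eef_pos: [470.5, 60.7, 226.8]
tool_rot: [3.126, -0.006, 0.294]
force: [0.8, -0.5, -0.9]
width: 76.4
```

Call:
{"name": "send_rows", "arguments": {"rows": [[0.79,0,0,0,0.118],[0.79,0,0,0,0.118],[0.79,0,0,0.02,0.118],[0.79,0,0,0.02,0.118],[0.79,0,0,0.02,0.118],[0.79,0,0,0.02,0.118],[0.79,0,0,0,0]]}}

```text
clock: 3.73
eef_pos: [475.3, 75.1, 147.2]
tool_rot: [-3.137, -0.022, -0.425]
force: [0.0, 0.5, 0.0]
width: 76.5
```

```bash
python3 - <<'E'
from h import *
go(-143,-40,90,-.403)
for c in ['scene','side','wrist']:
    p=get_image(c);save(p,c+'1')
    if c!='wrist':
        X,u,v=cloud(p);L=toR(X)
        s=toR(read_state()['eef_pos'])[0]
        m=(abs(L[:,0]-s[0])<40)&(abs(L[:,1]-s[1])<80)&(L[:,2]>60)&(L[:,2]<230)
        Q=L[m]
        for sd in (-1,1):
            k=Q[(Q[:,1]-s[1])*sd>20]; print(c,sd,len(k),np.sort(k[:,2])[:30:6].round(1), 'y',np.percentile(k[k[:,2]<k[:,2].min()+40][:,1],[3,97]).round(1) if len(k) else '','x',np.percentile(k[k[:,2]<k[:,2].min()+40][:,0],[3,97]).round(1) if len(k) else '')
E
```

```text
clock 3.7333 pos [475.3  75.1 147.2] R [-138.2  -26.5  147.2] rot [-3.137  -0.0219 -0.4249] a 0.221 F [0.04 0.48 0.01] w 76.5
tool d -1.7 14.2 tz 57.2 roll -0.022
scene -1 366 [155.4 165.3 166.5 168.2 170. ] y [-78.1 -66.1] x [-152.9 -135.1]
scene 1 285 [156.  162.3 163.6 166.2 168.5] y [ 8.7 22.6] x [-139.8 -117.7]
side -1 259 [157.8 159.8 165.1 166.4 168.5] y [-77.6 -65.6] x [-155.6 -134.4]
side 1 55 [159.3 163.8 169.  173.3 176.1] y [ 9.8 15.3] x [-132.9 -116.1]
```

```bash
python3 - <<'E'
import cv2,numpy as np
a=cv2.imread('pics/scene1.png');b=cv2.imread('pics/side1.png');c=cv2.imread('pics/wrist1.png')
A=cv2.resize(a[60:260,220:420],(400,400));B=cv2.resize(b[60:260,220:420],(400,400))
cv2.imwrite('pics/m1.png',np.hstack([A,B]))
E
```

```text
(no output)
```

View pics/m1.png

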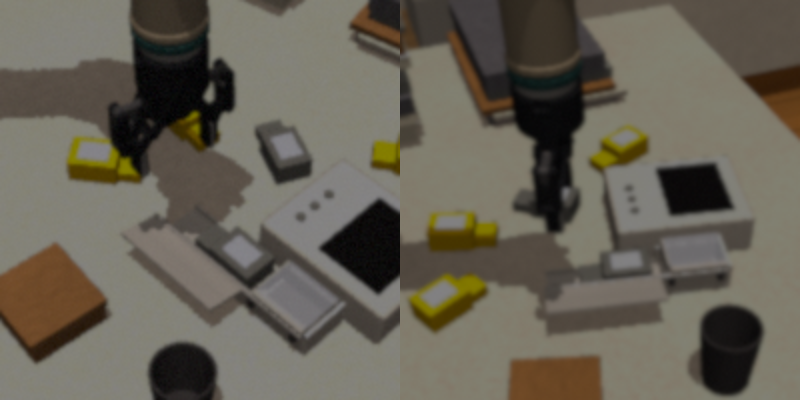

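View pics/wrist1.png

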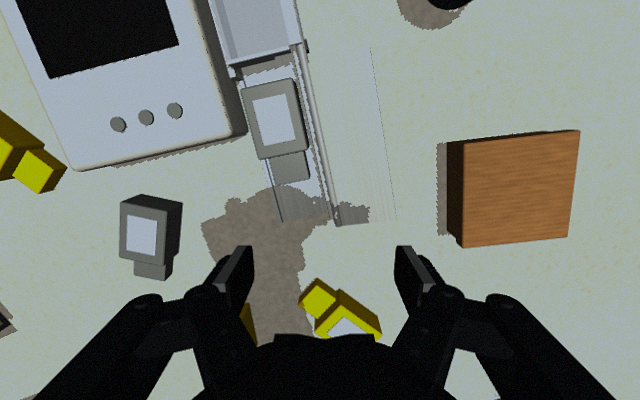

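```bash
python3 - <<'E'
from h import *
p=get_image('wrist');print(np.round(p['tool_from_camera'],2))
s=read_state();ps=s['tool_rot'][2];e=s['eef_pos'];print(s['tool_rot'],e)
for c in ['scene','side']:
    p=get_image(c);X,u,v=cloud(p);d=X-e
    jx=d[:,:2]@[np.cos(ps),np.sin(ps)];jy=d[:,:2]@[np.sin(ps),-np.cos(ps)]
    m=(abs(jx)<70)&(abs(jy)<100)&(d[:,2]>0)&(d[:,2]<160)
    for z in range(0,160,10):
        k=m&(d[:,2]>=z)&(d[:,2]<z+10)
        if k.sum()>3: print(c,z,k.sum(),'jx',jx[k].min().round(),jx[k].max().round(),'jy',jy[k].min().round(),jy[k].max().round())
E
```

```text
[[   0.     -0.96   -0.3    74.98]
 [   1.      0.      0.      0.74]
 [  -0.     -0.3     0.96 -144.24]
 [   0.      0.      0.      1.  ]]
[-3.13237547 -0.02722792 -0.41968746] [477.97571289  75.41210568 150.85489546]
scene 10 35 jx -10.0 12.0 jy -44.0 50.0
scene 20 54 jx -13.0 15.0 jy -52.0 52.0
scene 30 63 jx -13.0 12.0 jy -52.0 52.0
scene 40 50 jx -12.0 14.0 jy -50.0 52.0
scene 50 70 jx -12.0 13.0 jy -66.0 69.0
scene 60 188 jx -14.0 15.0 jy -69.0 70.0
scene 70 181 jx -16.0 18.0 jy -69.0 70.0
scene 80 165 jx -15.0 17.0 jy -68.0 70.0
scene 90 167 jx -13.0 20.0 jy -68.0 70.0
scene 100 232 jx -13.0 18.0 jy -68.0 70.0
scene 110 233 jx -16.0 13.0 jy -66.0 70.0
scene 120 27 jx -13.0 29.0 jy 17.0 39.0
scene 130 124 jx -12.0 35.0 jy -25.0 40.0
scene 140 136 jx -17.0 35.0 jy -25.0 40.0
scene 150 149 jx -14.0 35.0 jy -26.0 39.0
side 0 7 jx -6.0 8.0 jy 42.0 44.0
side 10 28 jx -10.0 13.0 jy -47.0 50.0
side 20 43 jx -9.0 11.0 jy -42.0 53.0
side 30 48 jx -9.0 12.0 jy -43.0 53.0
side 40 13 jx -3.0 12.0 jy -45.0 50.0
side 50 19 jx -12.0 13.0 jy -45.0 70.0
side 60 80 jx -11.0 16.0 jy -69.0 71.0
side 70 58 jx -12.0 17.0 jy -34.0 71.0
side 80 85 jx -18.0 17.0 jy -34.0 71.0
side 90 95 jx -19.0 18.0 jy -16.0 71.0
side 100 131 jx -20.0 19.0 jy -12.0 70.0
side 110 122 jx -12.0 12.0 jy 19.0 69.0
side 120 55 jx -29.0 31.0 jy 14.0 39.0
side 130 134 jx -37.0 35.0 jy 7.0 40.0
side 140 151 jx -38.0 35.0 jy 4.0 39.0
side 150 159 jx -39.0 35.0 jy -2.0 39.0
```

```bash
python3 -c "
from h import *
go(-143,-43,65,-.413)"
```

```text
clock 4.0333 pos [478.1  75.4 151. ] R [-135.6  -25.6  151. ] rot [-3.1318 -0.0276 -0.4209] a 0.217 F [-0.1   0.28  0.06] w 76.2
tool d -3.5 18.6 tz 86.0 roll -0.008
```

Call:
{"name": "send_rows", "arguments": {"rows": [[0.64,-0.003,0.006,0,0],[0.64,-0.001,0.006,0.01,0],[0.64,0,0.006,0.02,0],[0.64,0,0,0.02,0],[0.64,0,0,0.02,0],[0.64,0,0,0.01,0],[0.64,0,0,0,0],[0.64,0,0,0,0]]}}

```text
clock: 4.7
eef_pos: [472.7, 58.0, 75.2]
tool_rot: [-3.123, -0.039, -0.417]
force: [0.5, 0.3, -0.5]
width: 69.9
```

```bash
python3 - <<'E'
from h import *
go(-143,-43,55,-.413)
for c in ['scene','side','wrist']:
    p=get_image(c);save(p,c+'2')
a=cv2.imread('pics/scene2.png');b=cv2.imread('pics/side2.png')
A=cv2.resize(a[100:260,240:400],(400,400));B=cv2.resize(b[90:250,240:400],(400,400))
cv2.imwrite('pics/m2.png',np.hstack([A,B]))
E
```

```text
clock 4.7 pos [472.7  58.   75.2] R [-137.3  -43.8   75.2] rot [-3.1227 -0.039  -0.4166] a 0.213 F [ 0.53  0.28 -0.47] w 69.9
tool d -5.7 0.5 tz 20.2 roll -0.004
```

View pics/m2.png

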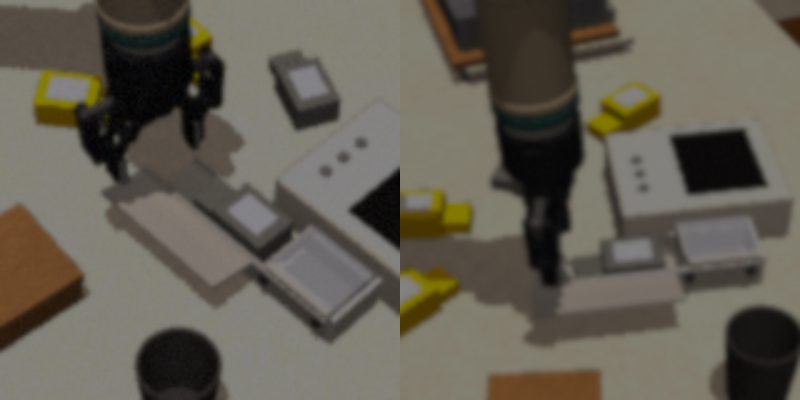

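View pics/wrist2.png

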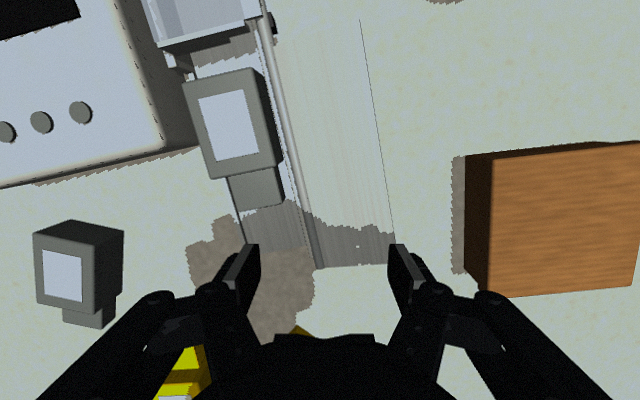

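```bash
cat >> h.py <<'E'
from scipy.spatial.transform import Rotation
def tips(off=6,th=14.5):
    s=read_state();R=Rotation.from_euler('xyz',s['tool_rot']).as_matrix();w=s['width']
    for sd,n in ((1,'bar'),(-1,'push')):
        for jx in (-11,11):
            P=[toR(s['eef_pos']+R@np.array([jx,sd*(w/2+k),-off]))[0].round(1).tolist() for k in (0,th)]
            print(n,jx,'inner',P[0],'outer',P[1])
    print('toolz in reader',(toR([np.r_[O,0]+R[:,2]])[0]).round(3))
E
python3 -c "
from h import *
tips()"
```

```text
bar -11 inner [-155.0, -75.2, 80.7] outer [-158.1, -89.4, 80.4]
bar 11 inner [-133.5, -79.9, 81.6] outer [-136.6, -94.0, 81.3]
push -11 inner [-140.3, -6.7, 82.1] outer [-137.2, 7.5, 82.4]
push 11 inner [-118.8, -11.4, 83.0] outer [-115.7, 2.8, 83.3]
toolz in reader [ 0.044  0.011 -0.999]
```

Call:
{"name": "send_rows", "arguments": {"rows": [[0.64,-0.006,0,0.007,0],[0.64,0,0,0.007,0],[0.64,0,0,0,0]]}}

```text
clock: 5.1
eef_pos: [471.0, 61.3, 63.9]
tool_rot: [-3.118, -0.046, -0.416]
force: [0.4, -1.2, 0.6]
width: 69.9
```

```bash
python3 -c "
from h import *
go(-143,-43,40,-.413)
tips()"
```

```text
clock 5.1 pos [471.   61.3  63.9] R [-139.6  -40.9   63.9] rot [-3.1181 -0.0461 -0.4159] a 0.212 F [ 0.37 -1.23  0.64] w 69.9
tool d -2.8 2.8 tz 23.9 roll -0.003
bar -11 inner [-158.0, -72.8, 68.6] outer [-161.0, -86.9, 68.3]
bar 11 inner [-136.5, -77.4, 69.6] outer [-139.6, -91.6, 69.3]
push -11 inner [-143.4, -4.5, 70.2] outer [-140.3, 9.7, 70.6]
push 11 inner [-121.9, -9.1, 71.3] outer [-118.8, 5.0, 71.6]
toolz in reader [ 0.05   0.013 -0.999]
```

Call:
{"name": "send_rows", "arguments": {"rows": [[0.64,-0.005,0.003,0.015,0],[0.64,0,0,0.015,0]]}}

```text
clock: 5.27
eef_pos: [468.6, 62.6, 47.2]
tool_rot: [-3.114, -0.041, -0.415]
force: [-0.4, -0.0, -0.4]
width: 69.8
```

```bash
python3 -c "
from h import *
go(-143,-43,20,-.413)
tips()"
```

```text
clock 5.2667 pos [468.6  62.6  47.2] R [-142.2  -40.1   47.2] rot [-3.1136 -0.0409 -0.4149] a 0.211 F [-0.42 -0.02 -0.39] w 69.8
tool d -0.1 3.0 tz 27.2 roll -0.002
bar -11 inner [-160.5, -72.1, 51.7] outer [-163.6, -86.2, 51.3]
bar 11 inner [-139.1, -76.7, 52.6] outer [-142.1, -90.8, 52.2]
push -11 inner [-146.0, -3.8, 53.7] outer [-142.9, 10.4, 54.1]
push 11 inner [-124.5, -8.4, 54.6] outer [-121.5, 5.8, 55.0]
toolz in reader [ 0.046  0.019 -0.999]
```

Call:
{"name": "send_rows", "arguments": {"rows": [[0.64,0,0.003,0.014,0],[0.64,-0.001,0.002,0.014,0]]}}

```text
clock: 5.43
eef_pos: [468.8, 60.7, 26.3]
tool_rot: [-3.11, -0.042, -0.414]
force: [0.7, 1.7, 3.8]
width: 69.6
```

```bash
cat >>h.py <<'E'
def flapang(show=True):
    for c in ['scene','side']:
        p=get_image(c);X,u,v=cloud(p);L=toR(X)
        m=(L[:,0]>-115)&(L[:,0]<-30)&(L[:,1]>-100)&(L[:,1]<-45)&(L[:,2]>6)&(L[:,2]<55)
        B=L[m]
        if m.sum()>50:
            b=np.polyfit(B[:,1],B[:,2],1);print(c,m.sum(),'flap',round(float(0.23+np.arctan(b[0])),3),'z at -75',np.polyval(b,-75).round(1))
    return p
E
python3 -c "
from h import *
go(-143,-43,20,-.413)
tips()
flapang()"
```

```text
clock 5.4333 pos [468.8  60.7  26.3] R [-141.7  -41.9   26.3] rot [-3.1104 -0.0416 -0.4142] a 0.211 F [0.73 1.69 3.84] w 69.6
tool d -1.1 1.3 tz 6.3 roll -0.001
bar -11 inner [-160.0, -73.8, 30.7] outer [-163.0, -88.0, 30.3]
bar 11 inner [-138.5, -78.4, 31.6] outer [-141.5, -92.6, 31.2]
push -11 inner [-145.5, -5.7, 32.9] outer [-142.5, 8.5, 33.3]
push 11 inner [-124.0, -10.3, 33.8] outer [-121.0, 3.9, 34.3]
toolz in reader [ 0.047  0.022 -0.999]
scene 621 flap 0.359 z at -75 33.0
side 518 flap 0.404 z at -75 30.7
```

Call:
{"name": "send_rows", "arguments": {"rows": [[0.64,-0.001,0.002,0.01,0],[0.64,-0.001,0.002,0.009,0]]}}

```text
clock: 5.7
eef_pos: [468.6, 59.5, 9.7]
tool_rot: [-3.112, -0.038, -0.414]
force: [0.3, 1.5, 1.8]
width: 70.3
```

```bash
python3 -c "
from h import *
go(-143,-43,20,-.413)
tips()
p=flapang();save(p,'side3')
go(-143,-43,20,-.413)"
```

```text
clock 5.7 pos [468.6  59.5   9.7] R [-141.6  -43.1    9.7] rot [-3.1116 -0.0378 -0.4137] a 0.21 F [0.33 1.5  1.84] w 70.3
tool d -1.4 0.1 tz -10.3 roll -0.001
bar -11 inner [-159.9, -75.3, 14.2] outer [-162.9, -89.5, 13.8]
bar 11 inner [-138.4, -79.9, 15.1] outer [-141.4, -94.1, 14.6]
push -11 inner [-145.3, -6.6, 16.3] outer [-142.3, 7.5, 16.8]
push 11 inner [-123.8, -11.2, 17.2] outer [-120.8, 3.0, 17.6]
toolz in reader [ 0.043  0.021 -0.999]
scene 619 flap 0.698 z at -75 17.5
side 564 flap 0.716 z at -75 15.9
clock 5.8 pos [468.7  59.    9.5] R [-141.4  -43.5    9.5] rot [-3.1123 -0.0376 -0.4145] a 0.211 F [-0.35 -0.75  3.14] w 70.2
tool d -1.7 -0.2 tz -10.5 roll -0.002
```

Call:
{"name": "send_rows", "arguments": {"rows": [[0.64,0.004,-0.001,0.0025,0],[0.64,0.0065,-0.001,0.0007,0],[0.64,0.0065,-0.001,0.0003,0],[0.64,0.0065,-0.001,0.0003,0]]}}

```text
clock: 6.13
eef_pos: [489.4, 53.0, 8.1]
tool_rot: [-3.112, -0.03, -0.415]
force: [-2.9, -0.7, 1.7]
width: 70.1
```

```bash
cat >>h.py <<'E'
def look(n):
    p=flapang();save(p,'side'+n)
    q=get_image('wrist');save(q,'wrist'+n)
    for c in ('scene','side'):
        p=get_image(c)
        for k in outline_of(p,'cartridge'):
            W,u,v=cloud(p,k['mask']);L=toR(W);md=np.median(L,0)
            if abs(md[1])<20 and -120<md[0]<70:
                b=L[(L[:,2]>33)]
                if len(b)>5: print(c,'body top',np.percentile(b,[2,50,98],axis=0).round(1).tolist())
E
python3 -c "
from h import *
go(-50,-43,8,-.413)
tips()
look('4')"
```

```text
clock 6.1333 pos [489.4  53.    8.1] R [-120.   -45.3    8.1] rot [-3.1125 -0.0305 -0.4145] a 0.211 F [-2.92 -0.65  1.7 ] w 70.1
tool d 67.9 -16.9 tz 0.1 roll -0.002
bar -11 inner [-138.2, -77.4, 12.8] outer [-141.3, -91.6, 12.3]
bar 11 inner [-116.7, -82.0, 13.4] outer [-119.8, -96.2, 13.0]
push -11 inner [-123.6, -8.9, 14.8] outer [-120.6, 5.3, 15.2]
push 11 inner [-102.1, -13.5, 15.5] outer [-99.1, 0.7, 15.9]
toolz in reader [ 0.036  0.022 -0.999]
scene 617 flap 0.705 z at -75 17.0
side 550 flap 0.668 z at -75 17.1
scene body top [[-66.4, -20.9, 34.4], [-42.3, -0.9, 37.6], [-16.7, 24.9, 41.3]]
side body top [[-66.1, -21.3, 33.8], [-35.1, -1.3, 36.7], [-5.6, 23.5, 39.4]]
```

Call:
{"name": "send_rows", "arguments": {"rows": [[0.64,0.0015,-0.0035,0.0022,0],[0.64,0.006,-0.0017,0.0008,0]]}}

```text
clock: 6.65
eef_pos: [496.4, 55.1, 5.3]
tool_rot: [-3.113, -0.028, -0.415]
force: [-5.2, -0.4, 4.3]
width: 69.6
```

```bash
python3 -c "
from h import *
go(-50,-43,8,-.413)
tips()
look('5')
b=cv2.imread('pics/side5.png');c=cv2.imread('pics/wrist5.png')
cv2.imwrite('pics/m5.png',np.hstack([cv2.resize(b[120:240,260:410],(500,400)),cv2.resize(c[:,:480],(300,250))[:].repeat(1,0) if 0 else cv2.resize(c,(300,400))]))
"
```

```text
clock 6.65 pos [496.4  55.1   5.3] R [-113.5  -41.8    5.3] rot [-3.1126 -0.0281 -0.4152] a 0.212 F [-5.16 -0.43  4.27] w 69.6
tool d 62.3 -12.2 tz -2.7 roll -0.002
bar -11 inner [-131.7, -73.6, 10.0] outer [-134.8, -87.8, 9.6]
bar 11 inner [-110.2, -78.2, 10.6] outer [-113.3, -92.4, 10.2]
push -11 inner [-117.2, -5.6, 12.0] outer [-114.1, 8.6, 12.4]
push 11 inner [-95.7, -10.2, 12.6] outer [-92.6, 3.9, 13.0]
toolz in reader [ 0.034  0.022 -0.999]
scene 641 flap 0.606 z at -75 16.4
side 515 flap 0.665 z at -75 14.2
scene body top [[-60.2, -21.1, 33.8], [-38.7, -0.9, 37.6], [-13.3, 25.3, 44.0]]
side body top [[-59.3, -20.7, 34.0], [-29.8, 1.8, 36.8], [-0.6, 26.0, 39.2]]
```

View pics/m5.png

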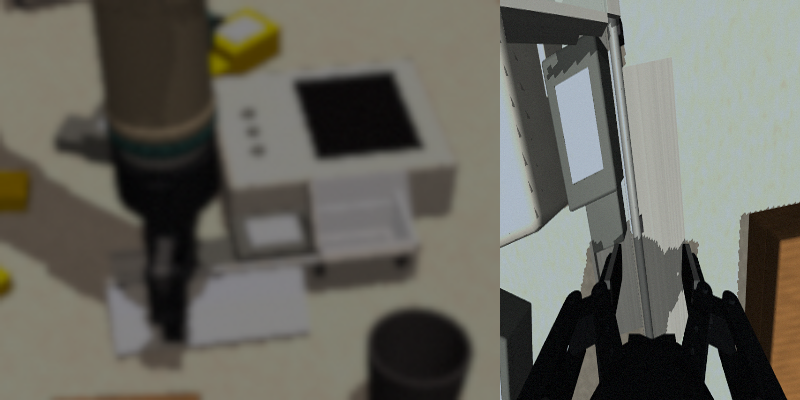

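Call:
{"name": "send_rows", "arguments": {"rows": [[0.64,0.006,-0.0014,-0.0004,0],[0.64,0.0065,-0.0014,-0.0002,0],[0.64,0.0065,-0.0014,0.0002,0]]}}

```text
clock: 7.25
eef_pos: [515.8, 50.5, 6.6]
tool_rot: [-3.113, -0.028, -0.416]
force: [-2.4, -1.4, 1.6]
width: 70.0
```

```bash
sed -i 's/def flapang(show=True):/def flapang(lo=-75,hi=-22):/; s/(L\[:,0\]>-115)&(L\[:,0\]<-30)/(L[:,0]>lo)\&(L[:,0]<hi)/' h.py; python3 -c "
from h import *
go(-50,-43,8,-.413)
tips()
look('6')
"
```

```text
clock 7.25 pos [515.8  50.5   6.6] R [-93.6 -42.4   6.6] rot [-3.1134 -0.0279 -0.4157] a 0.212 F [-2.38 -1.39  1.61] w 70.0
tool d 42.7 -8.5 tz -1.4 roll -0.003
bar -11 inner [-111.9, -74.4, 11.3] outer [-114.9, -88.6, 10.9]
bar 11 inner [-90.4, -79.0, 11.9] outer [-93.4, -93.2, 11.5]
push -11 inner [-97.2, -5.9, 13.3] outer [-94.1, 8.2, 13.7]
push 11 inner [-75.7, -10.6, 13.9] outer [-72.6, 3.6, 14.3]
toolz in reader [ 0.033  0.022 -0.999]
scene 390 flap 0.771 z at -75 13.8
side 345 flap 0.755 z at -75 13.5
scene body top [[-41.5, -31.9, 33.6], [-28.7, -4.3, 37.7], [-3.0, 25.0, 72.0]]
side body top [[-40.0, -20.1, 34.0], [-21.1, 0.9, 36.8], [-2.4, 24.3, 39.6]]
```

Call:
{"name": "send_rows", "arguments": {"rows": [[0.64,0.0065,-0.0014,0.0002,0],[0.64,0.0065,-0.0014,0.0002,0],[0.64,0.0065,-0.0014,0.0002,0],[0.64,0.0065,-0.0014,0.0002,0]]}}

```text
clock: 7.93
eef_pos: [537.8, 46.6, 6.2]
tool_rot: [-3.113, -0.018, -0.415]
force: [-5.1, -0.7, 4.3]
width: 69.8
```

```bash
python3 -c "
from h import *
go(-50,-43,8,-.413)
tips()
flapang(-160,-105)
look('7')
b=cv2.imread('pics/side7.png');c=cv2.imread('pics/wrist7.png')
cv2.imwrite('pics/m7.png',np.hstack([cv2.resize(b[120:240,260:410],(400,320)),cv2.resize(c,(400,320))]))
"
```

```text
clock 7.9333 pos [537.8  46.6   6.2] R [-71.2 -41.7   6.2] rot [-3.1132 -0.0176 -0.4149] a 0.211 F [-5.1  -0.69  4.32] w 69.8
tool d 21.0 -3.2 tz -1.8 roll -0.002
bar -11 inner [-89.4, -73.7, 11.0] outer [-92.4, -87.8, 10.6]
bar 11 inner [-67.9, -78.3, 11.4] outer [-70.9, -92.4, 11.0]
push -11 inner [-74.8, -5.5, 13.0] outer [-71.8, 8.7, 13.4]
push 11 inner [-53.3, -10.1, 13.4] outer [-50.3, 4.1, 13.8]
toolz in reader [ 0.023  0.024 -0.999]
scene 121 flap 0.79 z at -75 13.2
side 368 flap 0.771 z at -75 12.4
scene 435 flap 0.388 z at -75 21.1
side 285 flap 0.566 z at -75 16.7
scene body top [[-19.3, -20.5, 34.2], [-16.7, -14.7, 37.4], [-5.6, 1.4, 63.4]]
side body top [[-17.9, -20.7, 33.3], [-9.8, -0.0, 36.7], [-1.7, 24.1, 39.3]]
```

View pics/m7.png

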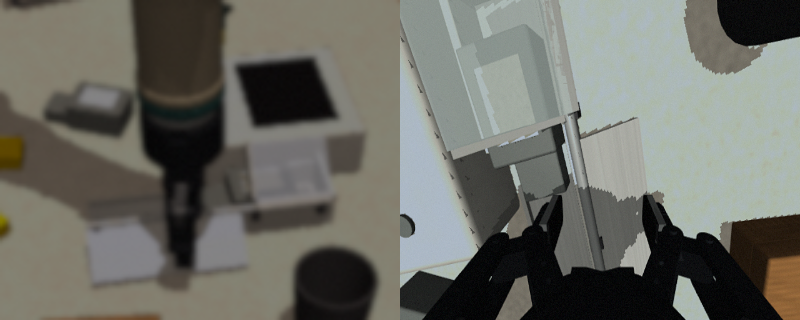

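Call:
{"name": "send_rows", "arguments": {"rows": [[0.64,0.0062,-0.0012,-0.0001,0],[0.64,0.0062,-0.0012,0.0001,0],[0.64,0.0062,-0.0012,0.0001,0],[0.64,0.0045,-0.001,0.0001,0]]}}

```text
clock: 8.72
eef_pos: [559.0, 42.1, 6.5]
tool_rot: [-3.113, -0.012, -0.415]
force: [-4.3, -0.7, 4.0]
width: 69.8
```

```bash
python3 -c "
from h import *
go(-50,-43,8,-.413)
tips()
flapang(-160,-95)
look('8')
c=cv2.imread('pics/wrist8.png');cv2.imwrite('pics/m8.png',c)
"
```

```text
clock 8.7167 pos [559.   42.1   6.5] R [-49.6 -41.8   6.5] rot [-3.1131 -0.0121 -0.4146] a 0.211 F [-4.33 -0.71  4.05] w 69.8
tool d -0.1 1.2 tz -1.5 roll -0.002
bar -11 inner [-67.8, -73.8, 11.3] outer [-70.8, -88.0, 10.9]
bar 11 inner [-46.3, -78.4, 11.6] outer [-49.3, -92.6, 11.2]
push -11 inner [-53.2, -5.6, 13.3] outer [-50.1, 8.6, 13.7]
push 11 inner [-31.7, -10.2, 13.6] outer [-28.6, 4.0, 14.0]
toolz in reader [ 0.018  0.025 -1.   ]
scene 284 flap 0.772 z at -75 13.6
side 429 flap 0.757 z at -75 12.8
scene 328 flap 0.27 z at -75 23.6
side 244 flap 0.385 z at -75 19.7
```

View pics/m8.png

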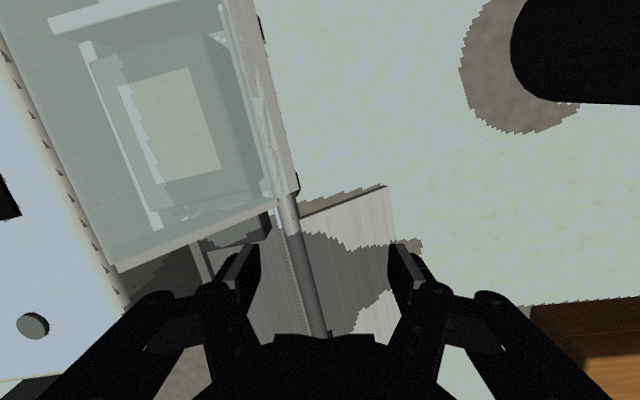

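Call:
{"name": "send_rows", "arguments": {"rows": [[0.64,0.004,-0.0008,0.0001,0],[0.64,0.0022,-0.0005,0.0001,0]]}}

```text
clock: 9.33
eef_pos: [563.9, 41.2, 6.6]
tool_rot: [-3.113, -0.011, -0.415]
force: [-4.9, -1.1, 3.7]
width: 69.9
```

```bash
python3 -c "
from h import *
go(-80,-43,8,-.413)
tips()
X=get_image('wrist');save(X,'wrist9')
"
```

```text
clock 9.3333 pos [563.9  41.2   6.6] R [-44.6 -41.8   6.6] rot [-3.1129 -0.0106 -0.4148] a 0.211 F [-4.88 -1.06  3.66] w 69.9
tool d -34.4 8.6 tz -1.4 roll -0.002
bar -11 inner [-62.7, -73.8, 11.4] outer [-65.8, -88.0, 11.0]
bar 11 inner [-41.2, -78.4, 11.7] outer [-44.3, -92.6, 11.3]
push -11 inner [-48.1, -5.5, 13.4] outer [-45.1, 8.7, 13.9]
push 11 inner [-26.6, -10.1, 13.7] outer [-23.6, 4.1, 14.1]
toolz in reader [ 0.016  0.026 -1.   ]
```

View pics/wrist9.png

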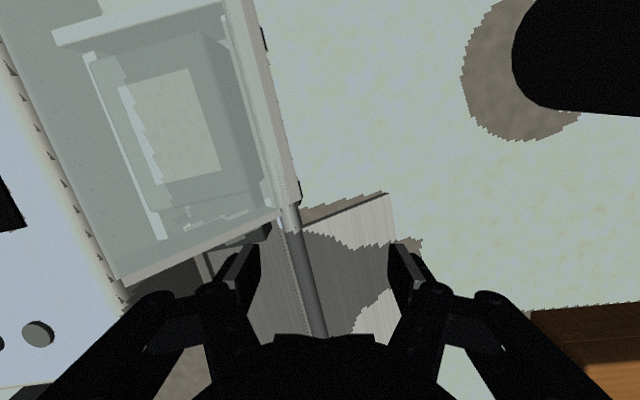

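Call:
{"name": "send_rows", "arguments": {"rows": [[0.64,-0.01,0.002,0,0],[0.64,-0.015,0.003,0,0],[0.64,-0.015,0.003,-0.004,0],[0.64,0,0,-0.01,0],[0.64,0,0,-0.01,0],[0.64,0,0,-0.015,0],[0.64,0,0,-0.02,0],[0.64,0,0,-0.03,0],[0.64,0,0,-0.03,0],[0.64,0,0,0,0],[0.64,0,0,0,0]]}}

```text
clock: 10.3
eef_pos: [535.1, 47.6, 136.3]
tool_rot: [-3.108, -0.034, -0.415]
force: [0.2, 0.4, -0.5]
width: 70.1
```

```bash
python3 -c "
from h import *
go(-80,-43,8,-.413)
flapang(-160,-100)
look('10')
p=get_image('wrist');s=read_state();R=Rotation.from_euler('xyz',s['tool_rot']).as_matrix()
T=np.array(p['tool_from_camera']);q=dict(p);Rw=R@T[:3,:3];tw=s['eef_pos']+R@T[:3,3]
q['R']=Rw.T;q['t']=-Rw.T@tw
X,u,v=cloud(q);L=toR(X)
m=(abs(L[:,1])<14)&(L[:,0]>-60)&(L[:,0]<-4)&(L[:,2]>15)&(L[:,2]<24);print('tab x',m.sum(),np.percentile(L[m,0],[1,3,50,97]),np.percentile(L[m,1],[3,50,97]) )
m=(abs(L[:,1])<10)&(L[:,0]>-6)&(L[:,0]<3)&(L[:,2]>24);print('plate z',np.percentile(L[m,2],[3,50,97]))
b=cv2.imread('pics/side10.png')
cv2.imwrite('pics/m10.png',np.hstack([cv2.resize(b[120:240,260:410],(400,320)),cv2.resize(p['image'],(400,320))]))
"
```

```text
clock 10.3 pos [535.1  47.6 136.3] R [-74.  -41.3 136.3] rot [-3.1076 -0.034  -0.4153] a 0.212 F [ 0.18  0.42 -0.52] w 70.1
tool d -5.5 2.9 tz 128.3 roll -0.002
scene 344 flap 0.014 z at -75 47.9
side 259 flap 0.02 z at -75 47.3
scene 336 flap 0.011 z at -75 48.0
side 226 flap 0.024 z at -75 47.3
scene body top [[-4.8, -18.8, 43.0], [-2.7, -8.5, 48.1], [-1.7, 2.6, 49.3]]
side body top [[-26.0, -34.7, 35.4], [-9.2, -32.0, 39.0], [-1.7, -14.4, 40.7]]
tab x 664 [-26.61986898 -26.19492246 -16.13703777  -6.35392975] [-13.21598021  -0.07259685  13.00121989]
plate z [46.31034448 47.73390706 49.00468023]
```

View pics/m10.png

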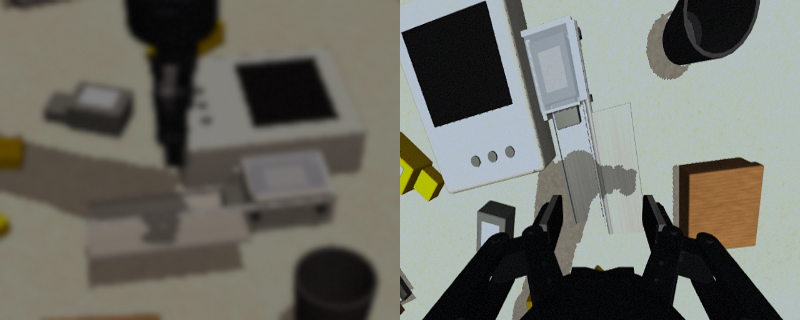

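```bash
python3 -c "
from h import *
p=get_image('scene')
for q in ['spare','pencil_cup','film_box']:
    for r in outline_of(p,q)[:1]: print(q,np.median(cloud(p,r['mask'])[0],0).round())
print(finish_job())"
```

```text
spare [521. 257.  33.]
pencil_cup [ 612. -103.   58.]
film_box [ 422. -101.   44.]
the job is handed in; nothing more can be done
None
```

The cartridge is loaded in the bay and the flap has shut behind it. I handed the job in at about 10.6 s of the 38 s allowed; no verdict was reported.

One fingertip held the side bar down, with the flap at about 0.67 to 0.78 rad. The other pushed the tab in, with force readings of about 5 N at most. Then I backed off along the lane and lifted clear.

**Cartridge position:** the tab's end was about 24 mm (finger position) to 26 mm (wrist camera) before the mouth. That puts the cartridge's origin about 36 to 38 mm in, and it is centred in the lane. The 2 mm disagreement is within the calibration.

**Flap:** it measured 0.01 to 0.02 rad from the bar's slope, and the last picture shows it shut with only the tab showing. One mid-push reading of 0.61 to 0.67 rad was unreliable because finger points got into the fit. Redone on a clean stretch a little farther along, it gave 0.76 rad.

**Other items:** the spare, the pencil cup and the film box were within about 2 mm of their starting measurements. The gripper was clear of everything, with only sensor noise on the force.

**Unexpected:** the tool drifted to about 0.05 rad of tilt during the moves. It did no harm.

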